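# Turn up the cup warmer under the mug with a swipe

### The job

Turn up the heat under the plain white mug: run a fingertip lightly along the black touch strip directly in front of the place where the mug stands, passing over its four orange dots in order from the smallest to the largest, then take the hand away. Press gently, do not touch the other strip, and lift or shift nothing: both cups and everything else stay where they stand.

Things in the scene. Friction and masses are not known exactly. Their poses are not given: they have to be found in the camera images.
- warmer: grey flat cup warmer, fixed, 210 x 320 mm, flat top 24 mm above the worktop. Origin: centre of its underside; x axis to its back, y axis to its left seen from the robot, z up. Two dark round heating places (106 mm across) lie side by side at the back, each with its own black touch strip in front (22 mm gap between the strips).
- left_place (a point): centre of the left heating place, on the warmer's top surface
- right_place (a point): centre of the right heating place, on the warmer's top surface
- mug: plain white mug, about 77 mm across and 98 mm high, with a handle (71 mm from the axis of the round body to its outside), turned to the right or the back; loose, standing on one of the two heating places. Origin: under the middle of mug and handle together, 16 mm from the axis of the round body toward the handle, at the height of the underside
- espresso_cup: small striped espresso cup, about 65 mm across and 50 mm high, handle turned to the right or the back; loose, standing on the other heating place. Origin: at its underside, 12 mm from the axis of the round body toward the handle
- left_strip: left touch strip: black bar 20 x 128 mm along the warmer's y, 128 mm in front of the left place, top 30 mm above the worktop, 6 mm proud of the warmer. Four orange dots 32 mm apart grow from its inner end (by the other strip) to its outer end. It is sprung as one piece: gives from about 0.5 N, sinks 1 mm per 1.2 N to a hard stop 4 mm down at about 5.5 N. Origin: centre of its top face
- left_dot1 (a point): smallest dot (orange, 4 mm across) of the left strip. This point: the dot's centre on the strip's top face, 30 mm above the worktop; axes as the warmer's. The dot's field is the 32 mm of the strip's length centred on it (20 mm wide), called left_strip_c0 in the rules.
- left_dot2 (a point): second dot (orange, 8 mm across) of the left strip. This point: the dot's centre on the strip's top face, 30 mm above the worktop; axes as the warmer's. The dot's field is the 32 mm of the strip's length centred on it (20 mm wide), called left_strip_c1 in the rules.
- left_dot3 (a point): third dot (orange, 12 mm across) of the left strip. This point: the dot's centre on the strip's top face, 30 mm above the worktop; axes as the warmer's. The dot's field is the 32 mm of the strip's length centred on it (20 mm wide), called left_strip_c2 in the rules.
- left_dot4 (a point): largest dot (orange, 17 mm across) of the left strip. This point: the dot's centre on the strip's top face, 30 mm above the worktop; axes as the warmer's. The dot's field is the 32 mm of the strip's length centred on it (20 mm wide), called left_strip_c3 in the rules.
- right_strip: right touch strip: black bar 20 x 128 mm along the warmer's y, 128 mm in front of the right place, top 30 mm above the worktop, 6 mm proud of the warmer. Four orange dots 32 mm apart grow from its inner end (by the other strip) to its outer end. It is sprung as one piece: gives from about 0.5 N, sinks 1 mm per 1.2 N to a hard stop 4 mm down at about 5.5 N. Origin: centre of its top face
- right_dot1 (a point): smallest dot (orange, 4 mm across) of the right strip. This point: the dot's centre on the strip's top face, 30 mm above the worktop; axes as the warmer's. The dot's field is the 32 mm of the strip's length centred on it (20 mm wide), called right_strip_c0 in the rules.
- right_dot2 (a point): second dot (orange, 8 mm across) of the right strip. This point: the dot's centre on the strip's top face, 30 mm above the worktop; axes as the warmer's. The dot's field is the 32 mm of the strip's length centred on it (20 mm wide), called right_strip_c1 in the rules.
- right_dot3 (a point): third dot (orange, 12 mm across) of the right strip. This point: the dot's centre on the strip's top face, 30 mm above the worktop; axes as the warmer's. The dot's field is the 32 mm of the strip's length centred on it (20 mm wide), called right_strip_c2 in the rules.
- right_dot4 (a point): largest dot (orange, 17 mm across) of the right strip. This point: the dot's centre on the strip's top face, 30 mm above the worktop; axes as the warmer's. The dot's field is the 32 mm of the strip's length centred on it (20 mm wide), called right_strip_c3 in the rules.
- purple_pod: purple coffee capsule, 37 mm across, 28 mm high, beside the warmer; loose, only to be left alone. Origin: centre of its underside
- green_pod: green coffee capsule, 37 mm across, 28 mm high, beside the warmer; loose, only to be left alone. Origin: centre of its underside
- timer: teal and white kitchen timer, 69 mm across, 48 mm high; loose, only to be left alone. Origin: centre of its underside
Mind the look-alikes: they are no part of the job. What is shaped like the espresso_cup but red is not meant.

How it is judged:
By the outcome, as a careful person would: the job done as asked, in the order asked, and still so for the second after the job is handed in, with the robot touching nothing.
It also fails if it takes over 35 s, if anything falls off the work surface, if the arm or the gripper's body presses on something with over 40 N, if the wrist force passes 120 N, or if a joint passes its speed limit or range.

### The arm

A 6-joint arm with a two-finger parallel gripper is mounted at the origin on the work surface; the furniture and walls round the work are solid. World frame = base frame: x ahead of the robot, y to its left, z up, the work surface at z = 0. Lengths are in m, angles in rad, forces in N, time in s.
With the tool pointing down it reaches from about 0.35 to 0.875 m from the base axis. Payload 4.2 kg.
Tool frame: the origin (TCP) lies at the very end of the fingers, on their centre line; the grasp point (between the pads) lies 19 mm behind it (arm.grip_depth is the z of the grasp point in the tool frame, in m); z points along the fingers, y is the line along which they close (so a half turn about z gives the same grasp; the last joint's range is limited). The gripper opens to 85 mm and grips with 20 to 120 N. Pads are 22 mm wide; open, the fingers measure 114 mm over their backs; the gripper's body (76 mm by 85 mm) begins 54 mm behind the grasp point. The pads swing forward as they close: fully open they stand 13 mm farther back than shut.
Start: joints at [-0.968, 0.385, 0.008, 0, -1.194, -0.259], TCP at [0.211, -0.588, 0.209] pointing down, gripper open.
Joint ranges: [-3.14, 3.14], [-1.21, 2.06], [-1.07, 1.41], [-3.16, 2.05], [-2.99, -0.16], [-3.1, 3.1]. Speed limits (rad/s): [2.79, 2.79, 3.14, 3.14, 3.14, 3.14].

### API

Orientations are given as a 3x3 rotation matrix whose columns are the frame's x, y, z axes.
In Python, from rig import arm, imaging gives the robot as it stands.
- The arm moves only by the shell command python3 -m pendant 'ROWS' [OPENING] [FORCE]. ROWS is a JSON object of lists of equal length, an entry for each row: "xyz": the shift along the tool's x, y, z in m, a list of three; "twist": the turn about the tool's z in degrees. A call has 1 to 20 rows; each row is the pose to reach, as a shift and turn from the pose commanded when the call began, along the tool's axes at that moment; what a row does not reach only later rows make up. A row lasts 1/12 s, in which the tool goes at most 41.7 mm and 7.16 degrees, less where a joint would pass 70% of its speed; a pose out of reach is approached as far as the arm can. A call with a gripper value outside its range is refused whole. OPENING is the finger opening in m, from 0 to 0.0854, set as the call begins (- or left out, the last holds). The fingers move at their own pace and stop on an object; FORCE is the grip in N (left out, the last holds). Time passes only in rows, so rows that repeat a pose let the fingers close. It gives the time, the measured TCP pose, the force, the opening and the grip force at its end, in the units of the state.
- arm.get_state(): the state, without advancing time (a new reading comes with each control period).
- imaging.snapshot(name): name is "side" or "top"; returns the picture (480x640x3 uint8, blue, green, red); there is no depth.
- imaging.camera_info(name): a dict with "vfov" (degrees; the focal length in pixels is half the picture's height over the tangent of half this angle, whatever the lens; pixels are square), "cx", "cy" (the principal point, pixels), "rvec" (rotation vector, rad) and "tvec" (3), from world to camera coordinates, as OpenCV has them. Camera axes: x right, y down, z forward; pixel columns grow to the right and rows downward; lengths in m; the calibration is good to about 2 mm. A picture is of the moment at which its call begins. camera_info takes no time and is no camera call.
- arm.hand_in(): hands the job in; it is judged then, once.
The state is a dict: "clock": time; "q": joint angles; "joint_velocities": joint speeds; "effort": joint torques, N m; "tool_pos": TCP position; "eef_rot": TCP orientation; "ft_force": force on the tool from outside, world axes, zero at the start; "wrist_torque": the same for the moment, N m; "width": finger opening in m; "grip_force": force on a finger pad.
Only numpy, scipy, OpenCV 4.12 (cv2) and the standard library are available. Lean on these libraries where they do the work, as an engineer would, in place of code of your own. Each camera call takes 0.05 s, during which the arm holds its last target. There are 200 camera calls.

## Working session

There is one attempt and no reset: what is moved stays moved. The work goes in short steps, Python scripts to look and compute and a shell command to move; the robot and the scene stay as the last step left them, time stands still between calls to the robot, and variables do not carry over. Pictures are saved under pics/ and viewed, at most 10 in all, crops included, and the job is handed in when it is done.

```bash
mkdir -p pics; ls; python3 - <<'E'
from rig import arm, imaging
import cv2
for n in("top","side"):
    cv2.imwrite(f"pics/{n}0.png",imaging.snapshot(n)); print(n,imaging.camera_info(n))
s=arm.get_state(); print(s)
E
```

```text
pics
top {'vfov': 44.049026793302986, 'cx': 322.6041836747374, 'cy': 236.477447621532, 'rvec': array([ 2.11920073, -2.1277615 ,  0.2037031 ]), 'tvec': array([0.20850071, 0.42014243, 1.18273958])}
side {'vfov': 48.51044322403499, 'cx': 315.42645907577077, 'cy': 251.38284298086728, 'rvec': array([ 0.82154245, -2.53186166,  1.15810883]), 'tvec': array([0.47376085, 0.09326324, 0.98333855])}
{'clock': 0.1, 'q': array([-9.68408577e-01,  3.85497730e-01,  6.77672038e-03, -4.36416739e-04,
       -1.19398578e+00, -2.58586959e-01]), 'joint_velocities': array([-0.00205788, -0.00109388,  0.00541589,  0.00186244,  0.00022785,
       -0.0005384 ]), 'effort': array([-7.78420635e-04, -3.93317878e+01,  1.88928276e+01,  4.19797495e+00,
       -2.59228080e-03,  5.01222274e-06]), 'tool_pos': array([ 0.21049019, -0.58789972,  0.20772546]), 'eef_rot': array([[-9.41534554e-01, -3.36915604e-01, -7.48101079e-04],
       [-3.36916421e-01,  9.41532830e-01,  1.80409859e-03],
       [ 9.65327610e-05,  1.95066870e-03, -9.99998093e-01]]), 'ft_force': array([-0.32046567, -0.06331059, -0.78021832]), 'wrist_torque': array([ 0.01334239, -0.01362205, -0.02133701]), 'grip_force': 0.0, 'width': 0.08545422564441622}
```

View pics/top0.png

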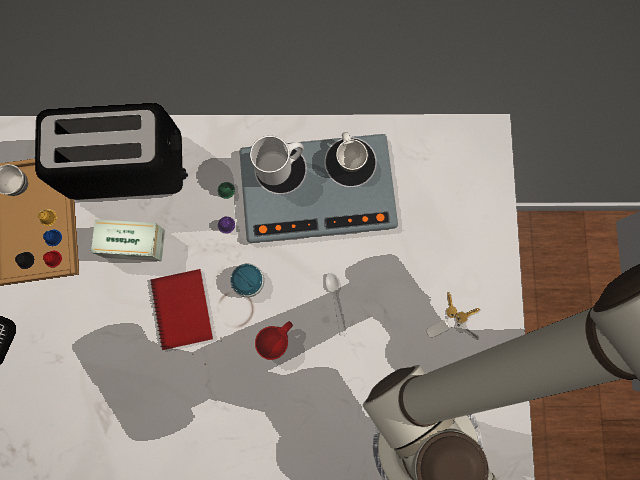

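View pics/side0.png

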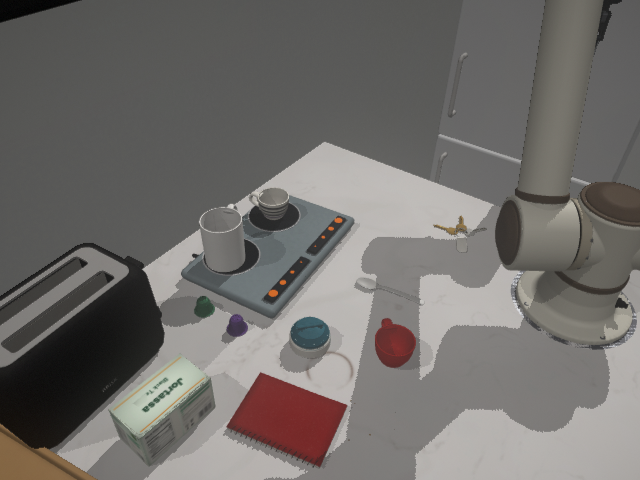

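The top view shows the plain white mug at (272,160), on the left place, and the striped espresso cup at (352,155) on the right.

Things that could be confused:
- **Strips:** left at (287,227) and right at (357,219).
- **White cups:** the mug at (272,160), the espresso cup at (352,155), and another white cup on the board at (10,180).
- **Red cup:** at (272,342), not meant.

I choose the left strip, with its smallest dot at about (307,225) and its largest at (263,229). Next I measure the dots and check them in a crop.

```bash
cat > h.py <<'E'
import numpy as np, cv2
from rig import arm, imaging
def cam(n):
    c=imaging.camera_info(n); f=240/np.tan(np.radians(c['vfov']/2))
    K=np.array([[f,0,c['cx']],[0,f,c['cy']],[0,0,1]]); R=cv2.Rodrigues(c['rvec'])[0]
    return K,R,np.asarray(c['tvec'])
def ray(n,uv,z):
    K,R,t=cam(n); C=-R.T@t; d=R.T@np.linalg.inv(K)@np.array([*uv,1]); return C+d*(z-C[2])/d[2]
def pix(n,P):
    K,R,t=cam(n); p=K@(R@np.asarray(P)+t); return p[:2]/p[2]
E
python3 - <<'E'
from h import *
for n,(x0,x1,y0,y1) in dict(top=(240,400,205,245),side=(255,355,210,305)).items():
    im=cv2.imread(f"pics/{n}0.png"); h=cv2.cvtColor(im,cv2.COLOR_BGR2HSV)
    m=cv2.inRange(h,(4,130,110),(22,255,255)); k=np.zeros_like(m); k[y0:y1,x0:x1]=m[y0:y1,x0:x1]
    N,_,st,ce=cv2.connectedComponentsWithStats(k)
    for i in range(1,N): print(n,ce[i].round(1),st[i,4],ray(n,ce[i],.03).round(4))
im=cv2.imread("pics/top0.png")[120:250,230:410]
cv2.imwrite("pics/crop1.png",cv2.resize(im,None,fx=4,fy=4,interpolation=cv2.INTER_CUBIC))
E
```

```text
top [379.8 216.9] 53 [0.4641 0.0871 0.03  ]
top [364.6 218.6] 29 [0.4606 0.1189 0.03  ]
top [349.5 220.2] 13 [0.4573 0.1504 0.03  ]
top [334.5 221.5] 4 [0.4545 0.1818 0.03  ]
top [262.4 228.7] 54 [0.4397 0.332  0.03  ]
top [277.8 227.3] 28 [0.4426 0.3001 0.03  ]
top [293.1 225.6] 12 [0.4462 0.2682 0.03  ]
top [308.7 224.3] 3 [0.4487 0.2357 0.03  ]
side [338. 220.] 35 [0.4632 0.0866 0.03  ]
side [330.4 228.4] 20 [0.4602 0.119  0.03  ]
side [322.8 237. ] 10 [0.4568 0.151  0.03  ]
side [314.7 245.7] 3 [0.4544 0.1824 0.03  ]
side [300.5 261.5] 4 [0.4491 0.236  0.03  ]
side [291.8 271.8] 12 [0.4449 0.2685 0.03  ]
side [282.5 282. ] 26 [0.4422 0.2999 0.03  ]
side [272.7 292.9] 57 [0.439 0.332 0.03 ]
```

View pics/crop1.png

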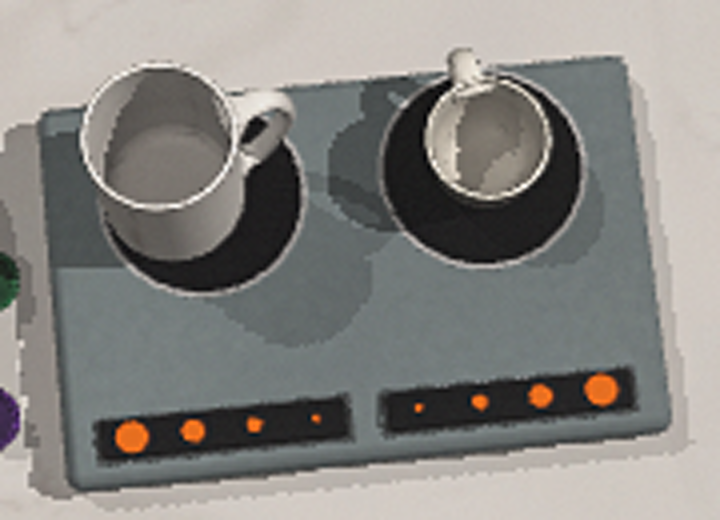

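The crop confirms it: the plain mug is on the left place, and the left strip's dots grow from right (inner) to left (outer). The two views agree to within about 1 mm, with dot1 at (0.449,0.236) and dot4 at (0.439,0.332). I close the gripper, turn its narrow side along the strip and move over at height.

```bash
python3 -m pendant '{"xyz":[[-0.003,0.004,0],[-0.008,0.011,0],[-0.015,0.021,0],[-0.025,0.035,0],[-0.038,0.053,0],[-0.051,0.071,0],[-0.065,0.091,0],[-0.078,0.109,0],[-0.092,0.129,0],[-0.106,0.148,0],[-0.120,0.168,0],[-0.134,0.188,0],[-0.148,0.207,0],[-0.162,0.227,0],[-0.176,0.246,0],[-0.190,0.266,0],[-0.205,0.287,0],[-0.220,0.308,0],[-0.235,0.329,0],[-0.250,0.350,0]],"twist":[0,-1,-2,-4,-6,-8,-10,-12,-14,-16,-18,-20,-22,-25,-27,-29,-31,-33,-36,-38]}' 0 20
cat >> h.py <<'E'
D1=np.array([.4489,.2359,.03]); D4=np.array([.4394,.332,.03]); U=(D4-D1)/np.linalg.norm(D4-D1)
def go(P):
    s=arm.get_state(); R=s['eef_rot']; x=-U  # wanted tool x
    v=R.T@x; print('t',s['clock'],'pos',s['tool_pos'].round(4),'shift',(R.T@(P-s['tool_pos'])).round(4),'twist',np.degrees(np.arctan2(v[1],v[0])).round(2),'F',s['ft_force'].round(2),'w',s['width'],'U tool',(R.T@U).round(4))
E
python3 -c "
from h import *
go(D1-.003*U+[0,0,.08])"
```

```text
clock: 1.77
tool_pos: [0.3275, -0.173, 0.2087]
eef_rot: [[-0.532, -0.847, 0.001], [-0.847, 0.532, 0.0], [-0.0, -0.0, -1.0]]
ft_force: [0.3, 0.1, 0.5]
width: 0.0005
grip_force: 0.0
t 1.7667 pos [ 0.3275 -0.173   0.2087] shift [-0.4084  0.1128  0.0989] twist -37.76 F [0.26 0.1  0.49] w 0.0004677737034933108 U tool [-7.905e-01  6.124e-01  1.000e-04]
```

```bash
python3 -m pendant '{"xyz":[[-0.022,0.006,0],[-0.045,0.012,0],[-0.068,0.019,0],[-0.091,0.025,0],[-0.114,0.031,0],[-0.137,0.038,0],[-0.160,0.044,0],[-0.183,0.051,0],[-0.206,0.057,0],[-0.229,0.063,0],[-0.252,0.070,0.003],[-0.275,0.076,0.008],[-0.298,0.082,0.016],[-0.320,0.088,0.026],[-0.342,0.094,0.038],[-0.362,0.100,0.052],[-0.380,0.105,0.066],[-0.394,0.109,0.080],[-0.403,0.112,0.092],[-0.408,0.113,0.099]],"twist":[-2,-4,-6,-8,-10,-12,-14,-16,-18,-20,-22,-24,-26,-28,-30,-32,-34,-36,-37,-38]}'
python3 -c "
from h import *
go(D1-.003*U+[0,0,.006])"
```

```text
clock: 3.43
tool_pos: [0.4496, 0.2313, 0.1082]
eef_rot: [[0.102, -0.995, -0.002], [-0.995, -0.102, -0.001], [0.001, 0.002, -1.0]]
ft_force: [-0.3, -0.7, -0.3]
width: -0.0002
grip_force: 0.0
t 3.4333 pos [0.4496 0.2313 0.1082] shift [-0.0017  0.0001  0.0722] twist 0.21 F [-0.29 -0.69 -0.32] w -0.00020622822962087245 U tool [-1.     -0.0037 -0.0011]
```

```bash
python3 -m pendant '{"xyz":[[-0.001,0,0.006],[-0.001,0,0.014],[-0.001,0,0.023],[-0.001,0,0.032],[-0.001,0,0.041],[-0.001,0,0.050],[-0.001,0,0.058],[-0.001,0,0.064],[-0.001,0,0.068],[-0.001,0,0.070],[-0.001,0,0.070],[-0.001,0,0.070],[-0.001,0,0.070]],"twist":[0,0,0,0,0,0,0,0,0,0,0,0,0]}'
python3 -c "
from h import *
go(D1-.003*U)
a=imaging.snapshot('side')[180:320,220:380];b=imaging.snapshot('top')[150:290,220:380]
cv2.imwrite('pics/c2.png',cv2.resize(np.hstack([a,b]),None,fx=2.5,fy=2.5,interpolation=cv2.INTER_CUBIC))"
```

```text
clock: 4.52
tool_pos: [0.4508, 0.2319, 0.0401]
eef_rot: [[0.099, -0.995, 0.001], [-0.995, -0.099, 0.001], [-0.001, -0.001, -1.0]]
ft_force: [0.0, 0.3, -0.4]
width: -0.0
grip_force: 0.0
t 4.5167 pos [0.4508 0.2319 0.0401] shift [-0.0012  0.0015  0.0101] twist 0.06 F [ 0.02  0.34 -0.36] w -1.0367070644771399e-05 U tool [-1.e+00 -1.e-03  6.e-04]
```

View pics/c2.png

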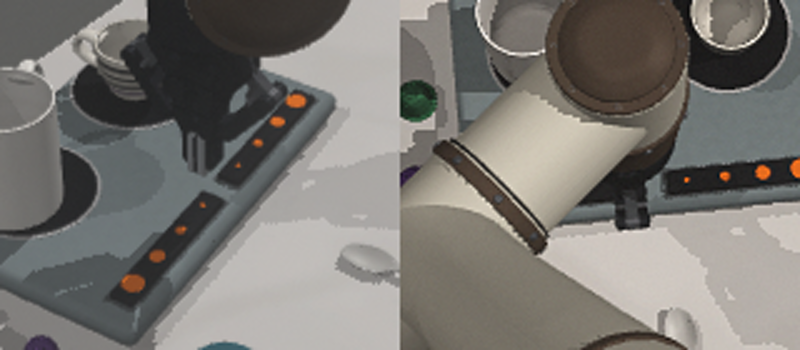

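```bash
python3 -c "
from h import *
s=arm.get_state();p=s['tool_pos'];R=s['eef_rot']
for n,o in (('side',np.array([220,180,0])),('top',np.array([60,150,0]))):
  for d in ([0,0,0],[.011,0,0],[-.011,0,0],[0,.014,0],[0,-.014,0],[0,0,-.03]):
    print(n,d,((pix(n,p+R@np.array(d))-o[:2])*2.5).round())
  print('D1',((pix(n,D1)-o[:2])*2.5).round())
"
```

```text
side [0, 0, 0] [203. 190.]
side [0.011, 0, 0] [210. 182.]
side [-0.011, 0, 0] [195. 198.]
side [0, 0.014, 0] [219. 196.]
side [0, -0.014, 0] [187. 184.]
side [0, 0, -0.03] [203. 160.]
D1 [202. 204.]
top [0, 0, 0] [626. 181.]
top [0.011, 0, 0] [639. 180.]
top [-0.011, 0, 0] [613. 182.]
top [0, 0.014, 0] [628. 197.]
top [0, -0.014, 0] [624. 164.]
top [0, 0, -0.03] [625. 173.]
D1 [621. 186.]
```

```bash
python3 -c "
from h import *
p=arm.get_state()['tool_pos']
a=imaging.snapshot('side')[225:285,260:340];a=cv2.resize(a,None,fx=10,fy=10,interpolation=cv2.INTER_CUBIC)
a=cv2.convertScaleAbs(a,alpha=1.6,beta=20)
q=((pix('side',p)-[260,225])*10).astype(int); cv2.drawMarker(a,tuple(int(i) for i in q),(0,255,0),0,20,1)
cv2.imwrite('pics/c3.png',a)"
```

```text
(no output)
```

View pics/c3.png

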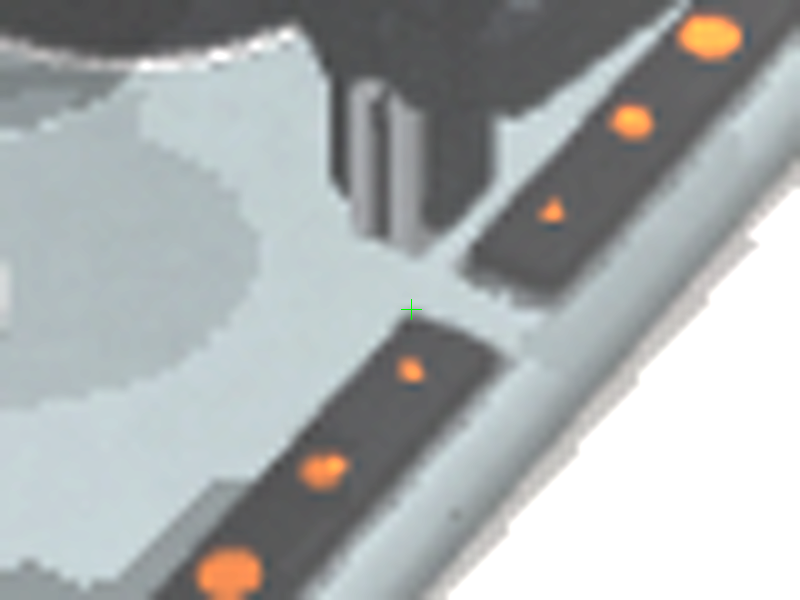

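The tip shows at about (392,245) in this crop, but the reported pose projects to (411,309). I need to resolve this mismatch before touching anything.

```bash
python3 -c "
from h import *
for n in('top','side'):
  K,R,t=cam(n); print(n,(-R.T@t).round(3))
for z in (.03,.04,.05,.06,.07): print(z, ray('side',(299.2,249.5),z).round(4))
s=arm.get_state();p=s['tool_pos'];R=s['eef_rot'];print(p)
for d in ([-.011,0,-.0],[-.011,0,-.01],[-.011,0,-.02],[-.011,0,-.03],[-.011,.01,-.02],[-.011,-.01,-.02],[.011,0,0]): print(d,((pix('side',p+R@np.array(d))-[260,225])*10).round())
a=imaging.snapshot('side')[160:310,200:400];a=cv2.resize(a,None,fx=4,fy=4,interpolation=cv2.INTER_CUBIC)
cv2.imwrite('pics/c4.png',cv2.convertScaleAbs(a,alpha=1.8,beta=25))"
```

```text
top [0.192 0.21  1.24 ]
side [0.    0.835 0.709]
0.03 [0.4719 0.2097 0.03  ]
0.04 [0.4649 0.2189 0.04  ]
0.05 [0.458  0.2281 0.05  ]
0.06 [0.451  0.2373 0.06  ]
0.07 [0.4441 0.2465 0.07  ]
[0.45069888 0.23182465 0.04009429]
[-0.011, 0, -0.0] [381. 343.]
[-0.011, 0, -0.01] [381. 303.]
[-0.011, 0, -0.02] [381. 263.]
[-0.011, 0, -0.03] [380. 222.]
[-0.011, 0.01, -0.02] [427. 281.]
[-0.011, -0.01, -0.02] [335. 245.]
[0.011, 0, 0] [441. 277.]
```

View pics/c4.png

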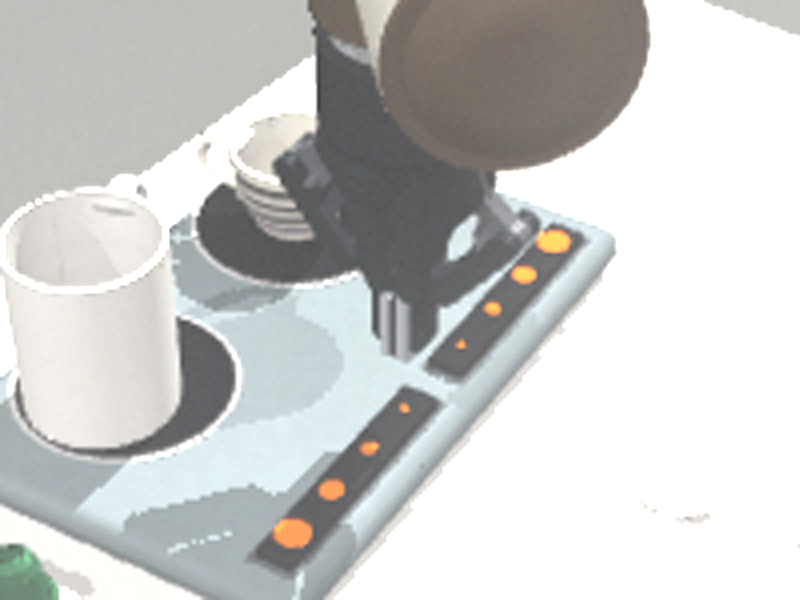

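```bash
python3 -c "
from h import *
s=arm.get_state();p=s['tool_pos'];R=s['eef_rot']
a=imaging.snapshot('top')[195:255,270:350];a=cv2.resize(a,None,fx=10,fy=10,interpolation=cv2.INTER_CUBIC)
a=cv2.convertScaleAbs(a,alpha=1.8,beta=25)
for d,c in (([0,0,0],(0,255,0)),([0,0,-.02],(0,255,255)),([0,.014,-.0],(255,0,0)),([-.011,.014,-.02],(0,0,255)),([.011,.014,-.02],(0,0,255))):
  q=((pix('top',p+R@np.array(d))-[270,195])*10).astype(int); print(d,q); cv2.drawMarker(a,tuple(int(i) for i in q),c,0,20,2)
cv2.imwrite('pics/c5.png',a)"
```

```text
[0, 0, 0] [404 273]
[0, 0, -0.02] [402 253]
[0, 0.014, -0.0] [411 339]
[-0.011, 0.014, -0.02] [355 325]
[0.011, 0.014, -0.02] [463 314]
```

View pics/c5.png

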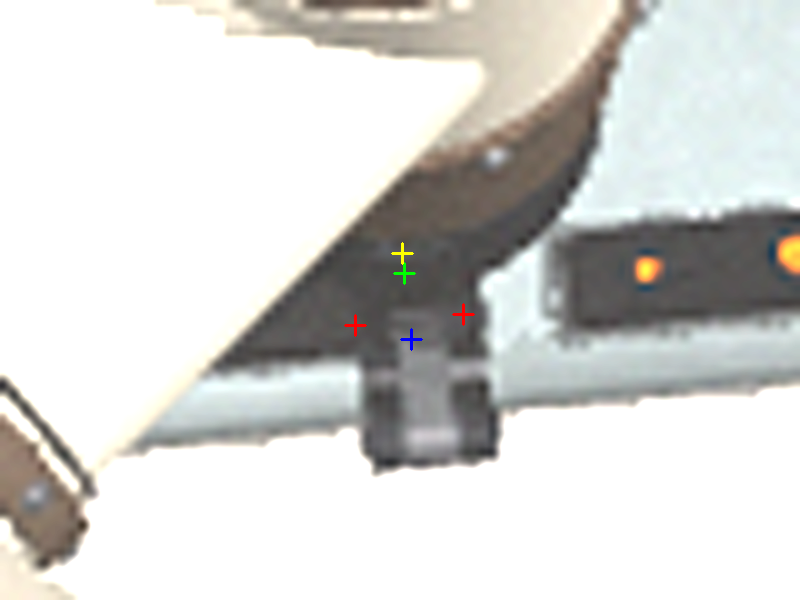

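The top view shows the knuckle on the expected line to within about 2 mm, so the position along the strip is right. The side view suggests the real tip is about 20 mm higher than reported. I'll go down on force feedback in small steps, averaging the readings.

```bash
cat >> h.py <<'E'
def feel(k=8):
    F=[];P=[]
    for _ in range(k):
        imaging.snapshot('side'); s=arm.get_state(); F.append(s['ft_force']);P.append(s['tool_pos'])
    print('t %.2f'%s['clock'],'F',np.mean(F,0).round(2),'sd',np.std(F,0).round(2),'pos',np.mean(P,0).round(4),'along',((np.mean(P,0)-D1)@U).round(4),'across',((np.mean(P,0)-D1)@[U[1],-U[0],0]).round(4))
E
python3 -c "from h import *;feel()"
python3 -m pendant '{"xyz":[[-0.001,0.001,0.002],[-0.001,0.001,0.004],[-0.001,0.001,0.006],[-0.001,0.001,0.007],[-0.001,0.001,0.007]],"twist":[0,0,0,0,0]}' | head -2
python3 -c "
from h import *
feel()
cv2.imwrite('pics/s7.png',imaging.snapshot('side'))
a=cv2.cvtColor(cv2.imread('pics/side0.png'),cv2.COLOR_BGR2GRAY);print()"
```

```text
t 5.17 F [ 0.12  0.01 -0.13] sd [0.41 0.61 0.36] pos [0.4505 0.2317 0.0398] along -0.0044 across 0.0012
clock: 5.58
tool_pos: [0.4492, 0.2323, 0.0323]
t 5.98 F [ 0.12 -0.29  0.12] sd [0.45 0.56 0.8 ] pos [0.4494 0.2325 0.0327] along -0.0034 across 0.0002
```

```bash
python3 -m pendant '{"xyz":[[0,0,0.001],[0,0,0.002],[0,0,0.003],[0,0,0.003]],"twist":[0,0,0,0]}' | head -2
python3 -c "
from h import *
feel(6)"
python3 -m pendant '{"xyz":[[0,0,0.001],[0,0,0.001],[0,0,0.001]],"twist":[0,0,0]}' | head -2
python3 -c "
from h import *
feel(8)
a=imaging.snapshot('side')[225:285,260:340];a=cv2.resize(a,None,fx=10,fy=10,interpolation=cv2.INTER_CUBIC)
cv2.imwrite('pics/c6.png',cv2.convertScaleAbs(a,alpha=1.6,beta=20))"
```

```text
clock: 6.37
tool_pos: [0.4493, 0.2324, 0.0294]
t 6.67 F [ 0.17 -0.02 -0.18] sd [0.68 0.44 0.1 ] pos [0.4494 0.2325 0.0297] along -0.0034 across 0.0001
clock: 6.92
tool_pos: [0.4494, 0.2325, 0.0286]
t 7.32 F [-0.17 -0.04  0.05] sd [0.5  0.48 0.47] pos [0.4494 0.2325 0.0287] along -0.0034 across 0.0002
```

View pics/c6.png

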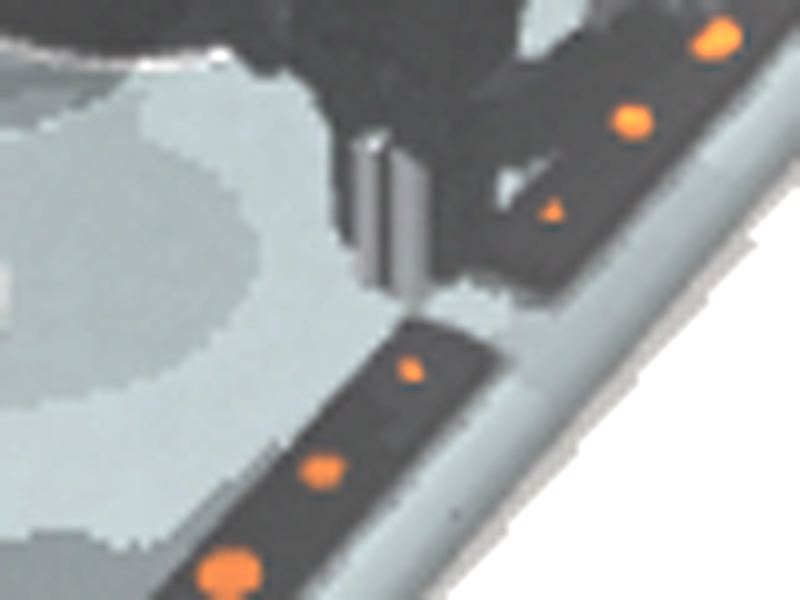

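The reported height is now 28.7 mm with no contact force. The crop shows the tip end at (400,297), but contact would put it near (390,394), so it is still about 24 mm above the strip. I continue carefully.

```bash
python3 -m pendant '{"xyz":[[0,0,0.002],[0,0,0.004],[0,0,0.006],[0,0,0.008],[0,0,0.010],[0,0,0.010]],"twist":[0,0,0,0,0,0]}' | head -4
python3 -c "
from h import *
feel(4)"
python3 -m pendant '{"xyz":[[0,0,0.001],[0,0,0.002],[0,0,0.003],[0,0,0.004],[0,0,0.004]],"twist":[0,0,0,0,0]}' | head -4
python3 -c "
from h import *
feel(6)
a=imaging.snapshot('side')[225:285,260:340];a=cv2.resize(a,None,fx=10,fy=10,interpolation=cv2.INTER_CUBIC)
cv2.imwrite('pics/c7.png',cv2.convertScaleAbs(a,alpha=1.6,beta=20))"
```

```text
clock: 7.87
tool_pos: [0.4491, 0.2322, 0.0181]
eef_rot: [[0.099, -0.995, -0.001], [-0.995, -0.099, -0.001], [0.001, 0.001, -1.0]]
ft_force: [-0.1, 0.3, -0.3]
t 8.07 F [ 0.02 -0.07  0.25] sd [0.12 0.57 0.08] pos [0.4494 0.2325 0.0186] along -0.0034 across 0.0001
clock: 8.48
tool_pos: [0.4492, 0.2324, 0.0145]
eef_rot: [[0.099, -0.995, -0.0], [-0.995, -0.099, -0.0], [0.0, 0.0, -1.0]]
ft_force: [-0.9, -0.3, -0.5]
t 8.78 F [-0.01 -0.28  0.04] sd [0.62 0.56 0.41] pos [0.4494 0.2325 0.0147] along -0.0034 across 0.0002
```

View pics/c7.png

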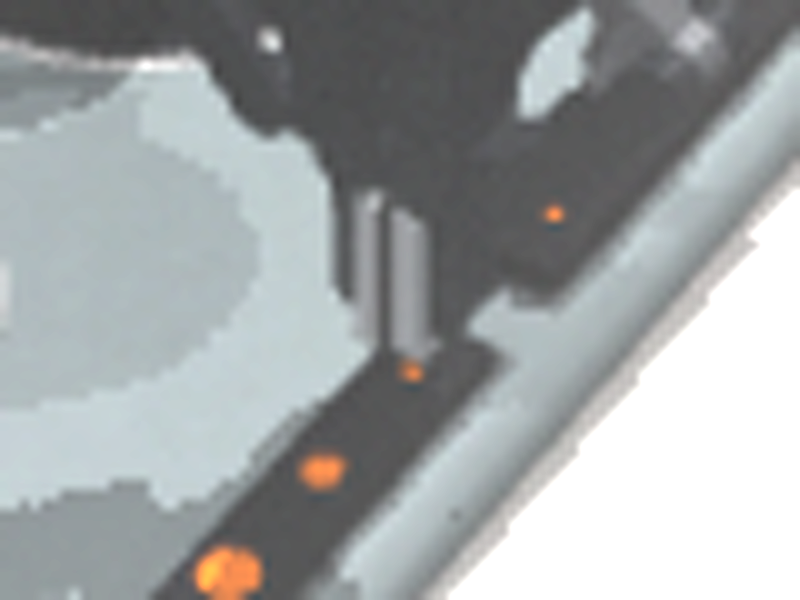

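No contact yet. The tip end at (395,350) is about 10 mm above the strip.

```bash
python3 -m pendant '{"xyz":[[0,0,0.001],[0,0,0.002],[0,0,0.003],[0,0,0.004],[0,0,0.005],[0,0,0.006],[0,0,0.006]],"twist":[0,0,0,0,0,0,0]}' | head -1
python3 -c "
from h import *
feel(5)"
python3 -m pendant '{"xyz":[[0,0,0.001],[0,0,0.002],[0,0,0.002]],"twist":[0,0,0]}' | head -1
python3 -c "
from h import *
feel(5)"

```

```text
clock: 9.42
t 9.67 F [-0.1  -0.09  0.06] sd [0.63 0.63 0.32] pos [0.4494 0.2325 0.0087] along -0.0034 across 0.0002
clock: 9.92
t 10.17 F [0.01 0.25 1.73] sd [0.24 0.57 0.4 ] pos [0.4495 0.2326 0.0068] along -0.0033 across 0.0003
```

Contact: 1.7 N, about 1 mm deep on dot 1's field. I add 0.5 mm and slide toward the largest dot, checking the force midway.

```bash
python3 -m pendant '{"xyz":[[0,0,0.0005],[-0.002,0,0.0005],[-0.004,0,0.0005],[-0.006,0,0.0005],[-0.009,0,0.0005],[-0.012,0,0.0005],[-0.015,0,0.0005],[-0.018,0,0.0005],[-0.021,0,0.0005],[-0.024,0,0.0005],[-0.027,0,0.0005],[-0.030,0,0.0005],[-0.033,0,0.0005],[-0.036,0,0.0005],[-0.039,0,0.0005],[-0.042,0,0.0005],[-0.045,0,0.0005],[-0.048,0,0.0005],[-0.051,0,0.0005]],"twist":[0,0,0,0,0,0,0,0,0,0,0,0,0,0,0,0,0,0,0]}' | head -4
python3 -c "
from h import *
feel(4); go(D4+.004*U)"

```

```text
clock: 11.75
tool_pos: [0.4443, 0.2836, 0.0062]
eef_rot: [[0.099, -0.995, 0.0], [-0.995, -0.099, 0.0], [-0.0, -0.0, -1.0]]
ft_force: [0.4, -1.9, 1.8]
t 11.95 F [-1.01  0.43  2.24] sd [0.46 0.32 0.45] pos [0.4444 0.2841 0.0063] along 0.0484 across 0.0003
t 11.95 pos [0.4444 0.284  0.0063] shift [-0.0523  0.0002 -0.0236] twist 0.06 F [-1.62  0.64  2.2 ] w 6.568932524557306e-05 U tool [-1.     -0.0011  0.0011]
```

```bash
python3 -m pendant '{"xyz":[[-0.003,0,0],[-0.006,0,0],[-0.009,0,0],[-0.012,0,0],[-0.015,0,0],[-0.018,0,0],[-0.021,0,0],[-0.024,0,0],[-0.027,0,0],[-0.030,0,0],[-0.033,0,0],[-0.036,0,0],[-0.039,0,0],[-0.042,0,0],[-0.045,0,0],[-0.048,0,0],[-0.050,0,0],[-0.052,0,0],[-0.052,0,0]],"twist":[0,0,0,0,0,0,0,0,0,0,0,0,0,0,0,0,0,0,0]}' | head -4
python3 -c "
from h import *
feel(3)"

```

```text
clock: 13.53
tool_pos: [0.4392, 0.3356, 0.0063]
eef_rot: [[0.099, -0.995, 0.0], [-0.995, -0.099, 0.001], [-0.001, -0.0, -1.0]]
ft_force: [-0.1, -0.1, 1.8]
t 13.68 F [-1.15  1.06  1.79] sd [0.16 0.28 0.34] pos [0.4392 0.3356 0.0063] along 0.1002 across 0.0002
```

```bash
python3 -m pendant '{"xyz":[[-0.052,0,-0.003],[-0.052,0,-0.008],[-0.052,0,-0.016],[-0.052,0,-0.026],[-0.052,0,-0.038],[-0.052,0,-0.051],[-0.052,0,-0.064],[-0.052,0,-0.077],[-0.052,0,-0.090],[-0.052,0,-0.103],[-0.052,0,-0.116],[-0.052,0,-0.129],[-0.052,0,-0.140],[-0.052,0,-0.150],[-0.052,0,-0.157],[-0.052,0,-0.161],[-0.052,0,-0.161]],"twist":[0,0,0,0,0,0,0,0,0,0,0,0,0,0,0,0,0]}' | head -2

```

```text
clock: 15.1
tool_pos: [0.4343, 0.3869, 0.1681]
```

My mistake: that lift repeated the 52 mm shift, so the finger also moved outward while rising. I check that the pods, cups and the rest haven't moved.

```bash
python3 -c "
from h import *
s=arm.get_state();print(s['ft_force'])
b=imaging.snapshot('side');cv2.imwrite('pics/sideE.png',b);t=imaging.snapshot('top');cv2.imwrite('pics/topE.png',t)
for n,im in(('side',b),('top',t)):
  for nm,lo,hi in (('purple',(125,80,30),(155,255,255)),('green',(65,80,20),(88,255,255))):
    for k,i in (('before',cv2.imread(f'pics/{n}0.png')),('after',im)):
      m=cv2.inRange(cv2.cvtColor(i,cv2.COLOR_BGR2HSV),lo,hi);N,_,st,ce=cv2.connectedComponentsWithStats(m)
      j=[(ce[q].round(1).tolist(),int(st[q,4])) for q in range(1,N) if st[q,4]>60]; print(n,nm,k,j)
cv2.imwrite('pics/cE.png',np.vstack([np.hstack([cv2.imread('pics/side0.png')[170:350,160:400],b[170:350,160:400]]),np.hstack([cv2.imread('pics/top0.png')[120:300,190:430],t[120:300,190:430]])])[:, :]) 
i=cv2.imread('pics/cE.png');cv2.imwrite('pics/cE.png',cv2.resize(i,None,fx=1.6,fy=1.6))"
```

```text
[-0.60441085 -0.33673974  0.53190034]
side purple before [([235.9, 318.4], 71)]
side purple after [([236.0, 318.3], 70)]
side green before []
side green after []
top purple before [([226.5, 224.3], 202)]
top purple after [([230.4, 224.6], 90)]
top green before [([226.4, 190.4], 139)]
top green after []
```

View pics/cE.png

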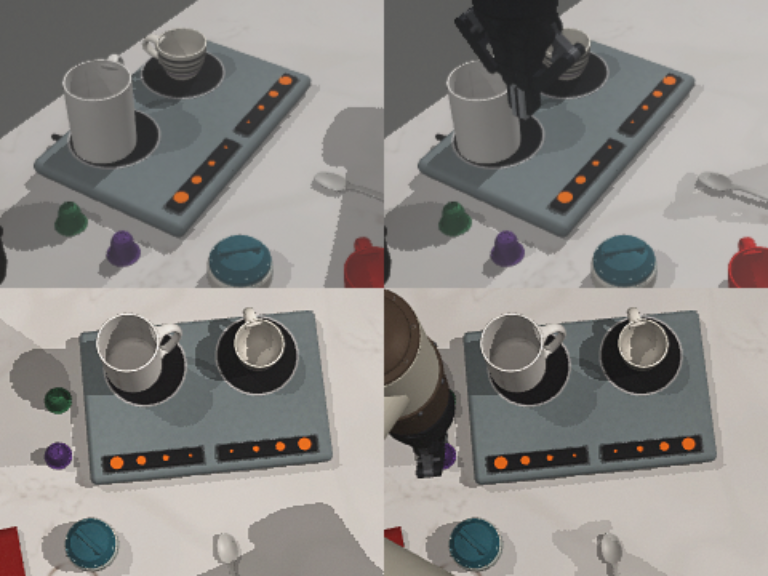

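The before and after views match: mug, espresso cup, both pods and the timer stand where they were. The hand is clear and touching nothing, so I hand in.

```bash
python3 -c "
from rig import arm
print(arm.hand_in())"
```

```text
the job is handed in; nothing more can be done
None
```

I ran the closed fingertips along the left strip, in front of the mug, from the smallest dot to the largest at about 2 N; on lift-off I mistakenly moved them up to 52 mm past the outer end, but nothing shifted, and I handed in at about 15 s with the hand clear (no verdict returned).

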